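# Hang the lopsided draining cup in the groove of the drip rail

## Task

Pick up the steel draining cup by the tab above its hook and hang it on the stand's rail with the hook sitting down in the rail's one narrow groove; the groove's place along the rail is not measured, so find it by sliding the hook lightly along the rail. The cup hangs tipped because its stem is at one side: let its weight swing it down slowly while you still hold it, so that it neither swings nor jolts when you let go. Be gentle with the rail and leave the dish, timer and beaker where they are.

Things in the scene. Friction and masses are not known exactly. Their poses are not given: they have to be found in the camera images.
- cup: Lopsided draining cup, bare steel, about 0.17 kg (varies by a quarter), standing upright at the start: round cup 72 mm across, 24 mm high, with a thin stem at one side of its rim that bends over at the top into a hook with a tab on it. Origin: centre of the cup's underside; x towards stem and hook, z up; the hook lies in the x-z plane. Hook centre at x 57, z 150 mm.
- cup_tab (a point): Centre of the finger tab on the crown of the hook, the highest part of the cup: a flat plate 22 mm along x, 10 mm thick along y, 28 mm high along z; grasp it across its thickness. Same axes as the cup; 57 mm along x and 200 mm up from the cup's origin, 50 mm straight above cup_hook.
- cup_hook (a point): Centre of the hook's half circle, 50 mm below cup_tab along the cup's z, same axes. Hook of 6 mm round bar, inner radius 16 mm, open downwards; stem on the -x side, free end on the +x side, ending 11 mm below this point. Left hanging, the cup turns about the rail until its z axis leans about 0.33 rad: the cup's bottom swings towards the cup's +x side, the tab towards -x.
- stand: Drip stand, fixed: base plate 320 mm along y by 100 mm along x with a rim 14 mm high, and two grey forked posts at y = -135 and +135 mm, 219 mm high, that carry a level steel rail along y, which overhangs each post by up to 85 mm. Origin: centre of the base's underside; z up.
- rail_mid (a point): Point on the rail's axis half-way between the posts, 205 mm above the stand's origin, same axes (y along the rail). The rail is 22 mm thick with one square-sided groove, 14 mm wide and 10 mm thick at its bottom, anywhere from y = -40 to +40 mm. Sprung straight down only: it yields above 2.5 N, then 0.5 N per mm, 10 mm at most. cup_hook is 5 mm below this axis riding on the rail, 11 mm in the groove.
- petri: Bystander: shallow round glass dish with lid, 60 mm across, 13 mm high, loose; origin at the centre of its underside.
- clock: Bystander: small white bench timer, 60x66x18 mm, loose; origin at the centre of its underside.
- beaker: Bystander: clear beaker 53 mm across, 68 mm high, loose; origin at the centre of its underside.
Mind the look-alikes: they are no part of the job. What is shaped like the cup but blue is not meant.

How it is judged:
On the way, in this order (a step that is already met when the one before it is completed fails the run):
1. the cup is lifted clear of the worktop (height (world z) of cup above 0.03 m), for 0.2 s.
2. the hook is over the rail between the posts and touches it (x of cup_hook in the frame of stand between -0.02 and 0.02 m and y of cup_hook in the frame of stand between -0.13 and 0.13 m and z of cup_hook in the frame of stand between 0.17 and 0.212 m and contact force between cup and stand above 0.3 N), for 0.1 s.
At the end, for the whole second after the job is handed in: The cup hangs from the rail with its hook down in the groove (hook centre 7 to 16 mm below the rail axis, within 10 mm of it sideways), tipped 0.33 rad from upright give or take 0.12, at rest (under 20 mm/s and 0.15 rad/s), let go (x of cup_hook in the frame of stand between -0.01 and 0.01 m and y of cup_hook in the frame of stand between -0.05 and 0.05 m and z of cup_hook in the frame of stand between 0.189 and 0.198 m and contact force between cup and stand above 0.7 N and contact force between cup and the fingers below 0.05 N and angle between cup's own z axis and vertical between 0.21 and 0.45 rad and linear speed of cup below 0.02 m/s and angular speed of cup below 0.15 rad/s); the robot touches nothing.
It fails at once if the cup swings (turns faster than 1.2 rad/s) while its hook is round the rail (x of cup_hook in the frame of stand between -0.02 and 0.02 m and y of cup_hook in the frame of stand between -0.13 and 0.13 m and z of cup_hook in the frame of stand between 0.17 and 0.212 m and angular speed of cup above 1.2 rad/s).
It fails at once if the cup presses or knocks on the stand with more than 18 N (contact force between cup and stand above 18 N).
It fails at once if a bystander (dish, timer, beaker) is moved by more than 15 mm (distance of any of petri, clock, beaker from where it was at the start of the episode above 0.015 m).
It also fails if it takes over 67 s, if anything falls off the work surface, if the arm or the gripper's body presses on something with over 40 N, if the wrist force passes 120 N, or if a joint passes its speed limit or range.

## Robot

A 7-joint arm with a two-finger parallel gripper is mounted at the origin on a cart in front of the work surface, level with it; the furniture and walls round the work are solid. World frame = base frame: x ahead of the robot, y to its left, z up, the work surface at z = 0. Lengths are in m, angles in rad, forces in N, time in s.
With the tool pointing down it reaches from about 0.4 to 0.85 m from the base axis. Payload 6.9 kg.
Tool frame: the origin (TCP) lies at the very end of the fingers, on their centre line; the grasp point (between the pads) lies 19 mm behind it; z points along the fingers, y is the line along which they close (so a half turn about z gives the same grasp; the last joint's range is limited). The gripper opens to 85 mm and grips with 20 to 120 N. Pads are 22 mm wide; open, the fingers measure 114 mm over their backs; the gripper's body (76 mm by 85 mm) begins 54 mm behind the grasp point. The pads swing forward as they close: fully open they stand 13 mm farther back than shut.
Start: joints at [1.438, 0.507, -0.238, 1.5, 0.126, 1.149, -0.155], TCP at [0.147, -0.607, 0.205] pointing down, gripper open.
Joint ranges: [-3.08, 3.08], [-0.24, 2.05], [-1.43, 1.35], [0, 2.5], [-1.52, 4.66], [0.17, 1.96], [-2.89, 2.89]. Speed limits (rad/s): [2.39, 2.39, 3.14, 3.14, 3.14, 3.14, 3.14].

## Interface

Orientations are given as a unit quaternion [x, y, z, w].
In Python, from plant import env, optics, finish_job gives the robot as it stands.
- The arm moves only by the tool send_rows, never from a script. Its argument "targets" is a list of rows, each a list of 7 numbers: the shift along the world's x, y, z each as a share of 30 cm, from -1 to 1, then the turn, a rotation vector about the world's x, y, z each as a share of 2 pi rad, from -1 to 1, then the opening, from -1 (shut) to 1 (fully open). In form: [[x, y, z, wx, wy, wz, hand], ...]. A call has 1 to 5 rows; each row is the pose to reach, as a shift and turn from the pose commanded when the call began, turning the shorter way round; what a row does not reach only later rows make up. A row lasts 1/10 s, in which the tool goes at most 50 mm and 8.59 degrees, less where a joint would pass 70% of its speed; a pose out of reach is approached as far as the arm can. A call with a number of a shift or a turn outside -1 to 1 is refused whole. A call with a gripper value outside its range is refused whole. The fingers move at their own pace and stop on an object; "grip_force" is the grip in N (left out, the last holds). Time passes only in rows, so rows that repeat a pose let the fingers close. It gives the time, the measured TCP pose, the force, the opening and the grip force at its end, in the units of the state.
- env.get_obs(): the state, without advancing time (a new reading comes with each control period).
- optics.camera(name): name is "side" or "top" or "wrist"; returns the picture (420x560x3 uint8, red, green, blue); there is no depth.
- optics.camera_params(name): a dict with "camera_matrix" (3x3 intrinsics, pixels), "dist" ([k1, k2, p1, p2, k3] as OpenCV has them; the pictures are not rectified), "rvec" (rotation vector, rad) and "tvec" (3), from world to camera coordinates, as OpenCV has them; the wrist camera has in their place "mount" (4x4, takes a point from camera to tool coordinates, whose origin is the TCP and whose axes are the flange's). Camera axes: x right, y down, z forward; pixel columns grow to the right and rows downward; lengths in m; the calibration is good to about 2 mm. A picture is of the moment at which its call begins: read the wrist's pose just before it. camera_params takes no time and is no camera call.
- finish_job(): hands the job in; it is judged then, once.
The state is a dict: "t": time; "q": joint angles; "qvel": joint speeds; "tau": joint torques, N m; "tool_pos": TCP position; "tool_rot": TCP orientation; "ft_force": force on the tool from outside, world axes, zero at the start; "ft_torque": the same for the moment, N m; "grip_width": opening from 0.0 (shut) to 1.0 (fully open); "grasp_force": force on a finger pad.
Only numpy, scipy, OpenCV 4.12 (cv2) and the standard library are available. Lean on these libraries where they do the work, as an engineer would, in place of code of your own. Each camera call takes 0.05 s, during which the arm holds its last target. There are 200 camera calls.

## Working session

There is one attempt and no reset: what is moved stays moved. The work goes in short steps, Python scripts to look and compute and a tool call to move; the robot and the scene stay as the last step left them, time stands still between calls to the robot, and variables do not carry over. Pictures are saved under pics/ and viewed, at most 10 in all, crops included, and the job is handed in when it is done.

Besides the shell and the picture viewer there is one more tool, called after "Emit:" as name(argument=value, ...) on one line, values as JSON. send_rows: Moves the arm, as the interface text tells. Shift numbers are shares of 30 cm and turn numbers shares of 2 pi rad, none past 1 either way. Its arguments: {"type":"object","properties":{"targets":{"type":"array","items":{"type":"array","items":{"type":"number"}}},"grip_force":{"type":"number"}},"required":["targets"]}

```bash
mkdir -p pics; ls; python3 - <<'E'
from plant import env, optics
import cv2
for n in ["side","top"]:
    cv2.imwrite(f"pics/{n}0.png",optics.camera(n)[:,:,::-1])
    print(n,optics.camera_params(n))
o=env.get_obs();print({k:o[k] for k in("t","tool_pos","tool_rot","ft_force","grip_width")})
print(optics.camera_params("wrist"))
E
```

```text
pics
side {'camera_matrix': array([[432.76372628,   0.        , 275.64187562],
       [  0.        , 432.76372628, 209.27922922],
       [  0.        ,   0.        ,   1.        ]]), 'dist': array([-0.12643795,  0.        ,  0.        ,  0.        ,  0.        ]), 'rvec': array([ 0.16707797, -2.61234122,  1.64943032]), 'tvec': array([0.58250958, 0.18705071, 1.03199445])}
top {'camera_matrix': array([[526.0496519 ,   0.        , 277.00881784],
       [  0.        , 526.0496519 , 203.33316305],
       [  0.        ,   0.        ,   1.        ]]), 'dist': array([-0.0560102,  0.       ,  0.       ,  0.       ,  0.       ]), 'rvec': array([ 2.19024336, -2.19726075,  0.05005092]), 'tvec': array([-0.04578908,  0.60377685,  1.50403559])}
{'t': 0.1, 'tool_pos': array([ 0.1470134 , -0.60694033,  0.20411507]), 'tool_rot': array([ 9.92938619e-01,  1.18626427e-01, -1.24869539e-04, -8.09248958e-04]), 'ft_force': array([0.1083887 , 0.12412765, 0.9432202 ]), 'grip_width': 1.0007987534541078}
{'camera_matrix': array([[310.41159392,   0.        , 284.87900522],
       [  0.        , 310.41159392, 210.21346676],
       [  0.        ,   0.        ,   1.        ]]), 'dist': array([-0.01662751,  0.        ,  0.        ,  0.        ,  0.        ]), 'mount': array([[ 1.20657774e-03, -9.53287048e-01, -3.02063484e-01,
         7.79485279e-02],
       [ 9.99998795e-01,  1.44530180e-03, -5.66805353e-04,
        -5.99507212e-06],
       [ 9.76901100e-04, -3.02062436e-01,  9.53287643e-01,
        -1.68847115e-01],
       [ 0.00000000e+00,  0.00000000e+00,  0.00000000e+00,
         1.00000000e+00]])}
```

View pics/side0.png

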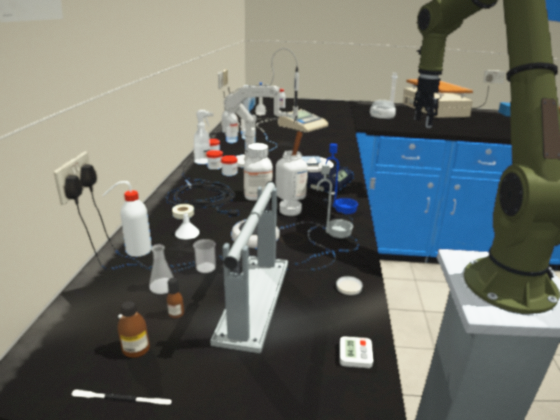

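View pics/top0.png

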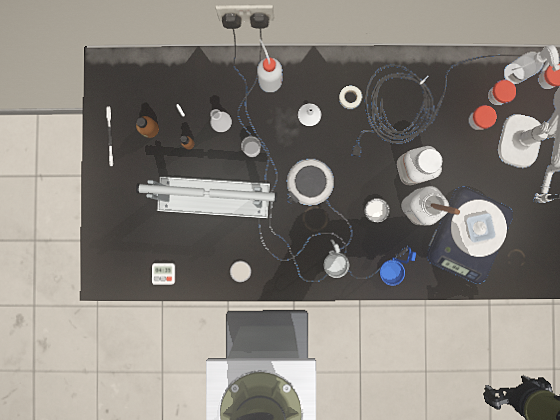

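Top view: the steel cup is at (336,265) with its hook near (335,243). The blue look-alike is at (392,272). The rail runs from about (140,188) to (273,198), the timer is at (163,273), the dish at (240,271), and the beaker at (250,147). In the side view the steel cup is at (340,228) with its hook near (328,170), and the blue one is at (346,205). I choose the bare steel one and check it in enlarged crops.

```bash
python3 - <<'E'
import cv2,numpy as np
t=cv2.imread("pics/top0.png");s=cv2.imread("pics/side0.png")
R=lambda im,x,y,w,h,W,H:cv2.resize(im[y:y+h,x:x+w],(W,H),interpolation=cv2.INTER_CUBIC)
a=R(t,310,230,50,50,400,400)        # 8x
b=R(s,300,150,66,100,264,400)       # 4x
b2=np.zeros((400,400,3),np.uint8);b2[:,:264]=b
c=R(t,130,170,160,50,640,200)  #4x
cc=np.zeros((200,800,3),np.uint8);cc[:,:640]=c
cv2.imwrite("pics/c1.png",np.vstack([np.hstack([a,b2]),cc]))
E
```

```text
(no output)
```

View pics/c1.png

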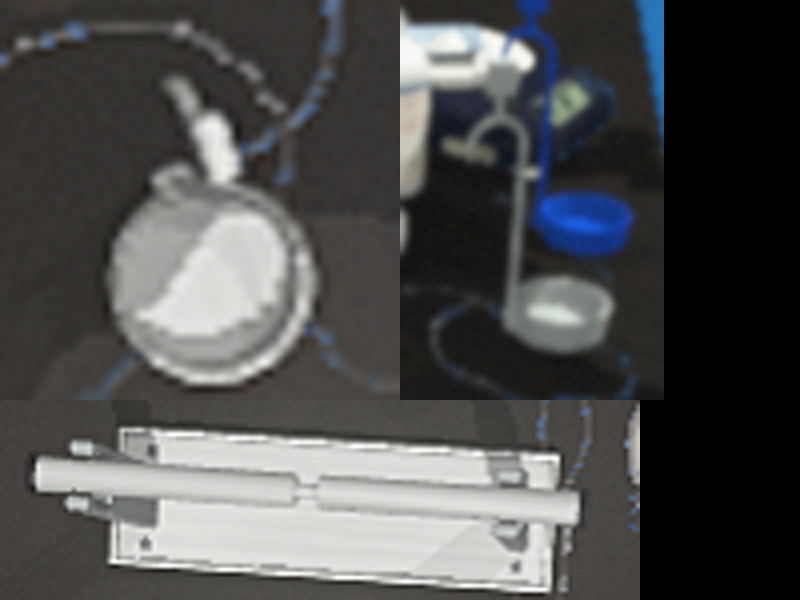

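The crop shows the steel cup alone, distinct from the blue one. Its tab is at crop (214,145) in the top view and (500,80) in the side view. The rail's groove shows at about crop (307,490), which is top pixel (207,192). Next I fit the poses from these points.

```bash
cat > h.py <<'E'
import numpy as np,cv2
from scipy.optimize import least_squares
from plant import optics
P={n:optics.camera_params(n) for n in("side","top")}
def proj(n,p):
    c=P[n];return cv2.projectPoints(np.float64(p).reshape(-1,1,3),c["rvec"],c["tvec"],c["camera_matrix"],c["dist"])[0][:,0]
def ray(n,uv,z):
    c=P[n];d=cv2.undistortPoints(np.float64(uv).reshape(-1,1,2),c["camera_matrix"],c["dist"])[:,0]
    R=cv2.Rodrigues(c["rvec"])[0];o=-R.T@c["tvec"];d=np.c_[d,np.ones(len(d))]@R
    return o+d*((z-o[2])/d[:,2])[:,None]
def pose(p,L):
    x,y,a=p;L=np.float64(L);return np.c_[x+np.cos(a)*L[:,0]-np.sin(a)*L[:,1],y+np.sin(a)*L[:,0]+np.cos(a)*L[:,1],L[:,2]]
def fit(obs,x0):
    f=lambda p:np.concatenate([(proj(n,pose(p,[l]))[0]-uv) for n,l,uv in obs])
    r=least_squares(f,x0,loss="soft_l1");return r.x,np.round(f(r.x).reshape(-1,2),1)
crop=lambda x,y,ox,oy,s:np.array([ox+(x+.5)/s-.5,oy+(y+.5)/s-.5])
E
python3 - <<'E'
from h import *
T=lambda x,y:crop(x,y,310,230,8); S=lambda x,y:crop(x-400,y,300,150,4); G=lambda x,y:crop(x,y-400,130,170,4)
o=[("top",(.057,0,.2),T(214,145)),("top",(0,0,.012),T(210,284)),("top",(.076,0,.139),T(178,85)),
("side",(.057,0,.2),S(500,80)),("side",(.076,0,.139),S(447,148)),("side",(.038,0,.15),S(521,142)),("side",(0,0,.022),S(563,300))]
x0=ray("top",[T(210,284)],.012)[0];print(x0)
c,r=fit(o,[x0[0],x0[1],.3]);print("cup",c,r.tolist(),"tab",pose(c,[(.057,0,.2)]))
o=[("top",(.05,.16,.014),G(120,428)),("top",(.05,-.16,.014),G(558,455)),("top",(-.05,-.16,.014),G(548,592)),("top",(-.05,.16,.014),G(110,562))]
x0=ray("top",[G(330,500)],.1)[0]
c,r=fit(o,[x0[0],x0[1],0]);print("stand",c,r.tolist(),"mid",pose(c,[(0,0,.205)]))
q=ray("top",[G(307,490),G(36,473),G(578,507)],.207);print(q)
a=c[2];d=q[:,:2]-c[:2];print("stand frame",d@np.array([[np.cos(a),-np.sin(a)],[np.sin(a),np.cos(a)]]))
print("bystanders",ray("top",[(163,273),(240,271),(250,147)],.01))
E
```

```text
[ 0.42525832 -0.21647262  0.012     ]
cup [ 0.42620944 -0.21592657  0.29906951] [[0.4, 0.4], [-0.2, -0.3], [0.3, 0.2], [-0.4, -0.8], [4.8, 3.2], [-0.2, 0.4], [-1.3, 0.8]] tab [[ 0.48067927 -0.1991326   0.2       ]]
stand [ 0.62297003  0.13769437 -0.06870799] [[-0.1, -0.4], [0.1, -0.1], [0.3, 0.1], [-0.3, 0.4]] mid [[0.62297003 0.13769437 0.205     ]]
[[ 0.6229564   0.12998059  0.207     ]
 [ 0.63444703  0.3026914   0.207     ]
 [ 0.61158918 -0.04136191  0.207     ]]
stand frame [[ 5.15990639e-04 -7.69651435e-03]
 [ 1.22231602e-04  1.65395666e-01]
 [ 9.38928519e-04 -1.79415135e-01]]
bystanders [[0.40327563 0.282589   0.01      ]
 [0.40889707 0.05960666 0.01      ]
 [0.76861883 0.03055507 0.01      ]]
```

Poses are consistent: residuals are under 1 px, except the far hook end at 4.8. The cup is at (0.426,-0.216) with yaw 0.30, and the groove is near world (0.623,0.130). Now I raise the arm and go over the tab.

Emit:
send_rows(targets=[[0,0,0.5,0,0,0,1],[0,0,0.5,0,0,0,1],[0,0,0.5,0,0,0,1],[0,0,0.5,0,0,0,1],[0,0,0.5,0,0,0,1]])

```text
t: 0.6
tool_pos: [0.1474, -0.6077, 0.3558]
tool_rot: [0.993, 0.119, 0.0, 0.001]
ft_force: [0.5, 0.4, -1.6]
grip_width: 0.996
grasp_force: 0.0
```

Emit:
send_rows(targets=[[0.1,0.122,0,0,0,0,1],[0.2,0.245,0,0,0,0,1],[0.3,0.367,0,0,0,0,1],[0.4,0.49,0,0,0,0,1],[0.5,0.612,0,0,0,0,1]])

```text
t: 1.1
tool_pos: [0.2974, -0.4216, 0.3531]
tool_rot: [0.993, 0.119, -0.001, -0.001]
ft_force: [0.9, -0.3, -0.7]
grip_width: 0.998
grasp_force: 0.0
```

Emit:
send_rows(targets=[[0.1,0.122,0,0,0,0,1],[0.2,0.245,0,0,0,0.0097,1],[0.3,0.367,0,0,0,0.0097,1],[0.4,0.49,0,0,0,0.0097,1],[0.5,0.612,0,0,0,0.0097,1]])

```text
t: 1.6
tool_pos: [0.4472, -0.2384, 0.3533]
tool_rot: [0.989, 0.149, -0.001, -0.001]
ft_force: [1.0, -1.0, 0.4]
grip_width: 1.0
grasp_force: 0.0
```

Emit:
send_rows(targets=[[0.112,0.131,0,0,0,0,0],[0.112,0.131,0,0,0,0,0],[0.112,0.131,-0.1,0,0,0,0],[0.112,0.131,-0.1,0,0,0,0]])

```text
t: 2.0
tool_pos: [0.4783, -0.2005, 0.3205]
tool_rot: [0.989, 0.149, -0.004, -0.002]
ft_force: [-0.5, -1.4, 0.2]
grip_width: 0.502
grasp_force: 0.0
```

```bash
python3 - <<'E'
from h import *
from plant import env
from scipy.spatial.transform import Rotation as R
o=env.get_obs();print(o["t"],o["tool_pos"],o["tool_rot"],o["grip_width"])
im=optics.camera("wrist");c=optics.camera_params("wrist")
M=np.eye(4);M[:3,:3]=R.from_quat(o["tool_rot"]).as_matrix();M[:3,3]=o["tool_pos"];W=np.linalg.inv(M@c["mount"])
L=[(.057+a,b,z) for z in(.214,) for a,b in((.011,.005),(.011,-.005),(-.011,-.005),(-.011,.005))]
p=pose([0.42621,-0.21593,0.299],L)
uv=cv2.projectPoints(p.reshape(-1,1,3),cv2.Rodrigues(W[:3,:3])[0],W[:3,3],c["camera_matrix"],c["dist"])[0][:,0];print(uv)
b=im[:,:,::-1].copy();b=cv2.resize(b,(784,588))
for u in uv*1.4: cv2.circle(b,tuple(int(v) for v in u),2,(0,0,255),-1)
cv2.imwrite("pics/w1.png",b)
E
```

```text
2.0 [ 0.47829119 -0.2004527   0.32053619] [ 0.98880101  0.14917873 -0.00375245 -0.00204767] 0.5022790395456562
[[279.5469478  185.33963308]
 [290.56749096 185.37313793]
 [290.39471842 208.47986577]
 [279.63237167 208.4429355 ]]
```

View pics/w1.png

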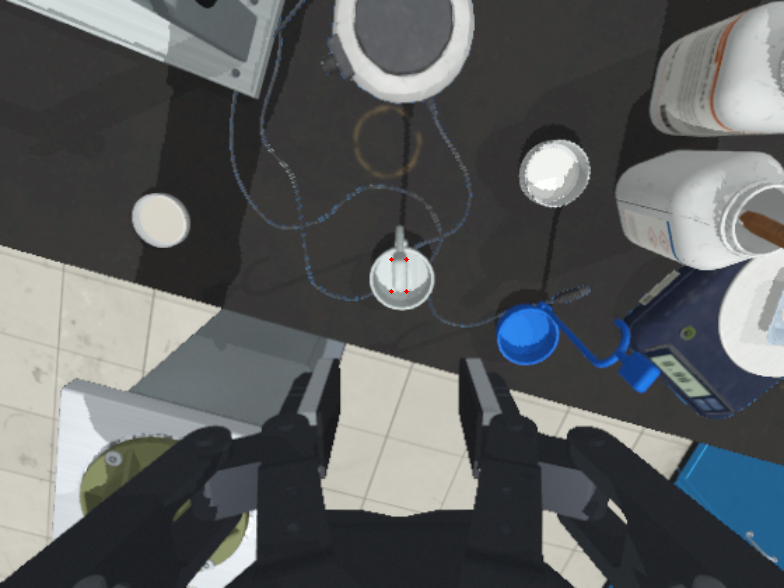

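The wrist view shows the tab at about (400,275) in the enlarged picture, matching the projected corners. The cup is aligned between the fingers, and the blue one is well to the right. I descend and grip.

Emit:
send_rows(targets=[[0,0,0,0,0,0,-0.2],[0,0,-0.1,0,0,0,-0.2],[0,0,-0.2,0,0,0,-0.2],[0,0,-0.3,0,0,0,-0.2],[0,0,-0.38,0,0,0,-0.2]])

```text
t: 2.55
tool_pos: [0.4806, -0.2016, 0.2104]
tool_rot: [0.989, 0.148, 0.0, 0.0]
ft_force: [0.4, 0.1, 1.1]
grip_width: 0.401
grasp_force: 0.0
```

Emit:
send_rows(targets=[[0,0,-0.04,0,0,0,-0.2],[0,0,-0.075,0,0,0,-0.2],[0,0,-0.075,0,0,0,-0.2]])

```text
t: 2.85
tool_pos: [0.4807, -0.2011, 0.1881]
tool_rot: [0.989, 0.149, -0.0, -0.0]
ft_force: [-0.7, -0.6, 0.8]
grip_width: 0.403
grasp_force: 0.0
```

Emit:
send_rows(targets=[[0,0.007,-0.02,0,0,0,-0.5],[0,0.007,-0.02,0,0,0,-0.7],[0,0.007,-0.02,0,0,0,-0.8],[0,0.007,-0.02,0,0,0,-0.9],[0,0.007,-0.02,0,0,0,-1]], grip_force=60)

```text
t: 3.35
tool_pos: [0.4813, -0.1989, 0.1829]
tool_rot: [0.989, 0.149, 0.001, 0.0]
ft_force: [1.3, -0.6, 1.5]
grip_width: 0.087
grasp_force: 59.1
```

Emit:
send_rows(targets=[[0,0,0,0,0,0,-1],[0,0,0,0,0,0,-1],[0,0,0,0,0,0,-1],[0,0,0,0,0,0,-1],[0,0,0,0,0,0,-1]], grip_force=80)

```text
t: 3.85
tool_pos: [0.4816, -0.1989, 0.1829]
tool_rot: [0.989, 0.149, 0.001, 0.0]
ft_force: [1.8, 0.5, 5.7]
grip_width: 0.075
grasp_force: 79.8
```

Emit:
send_rows(targets=[[0,0,0.02,0,0,0,-1],[0,0,0.06,0,0,0,-1],[0,0,0.11,0,0,0,-1],[0,0,0.16,0,0,0,-1],[0,0,0.21,0,0,0,-1]])

```text
t: 4.35
tool_pos: [0.4802, -0.1987, 0.2464]
tool_rot: [0.989, 0.149, -0.0, -0.0]
ft_force: [0.2, -0.4, -1.7]
grip_width: 0.076
grasp_force: 78.9
```

Emit:
send_rows(targets=[[0,0,0.06,0,0,0,-1],[0,0,0.12,0,0,0,-1],[0,0,0.18,0,0,0,-1],[0,0,0.22,0,0,0,-1],[0,0,0.22,0,0,0,-1]])

```text
t: 4.85
tool_pos: [0.4813, -0.1989, 0.3131]
tool_rot: [0.989, 0.149, 0.001, 0.001]
ft_force: [0.2, -0.2, -1.6]
grip_width: 0.079
grasp_force: 78.9
```

```bash
python3 - <<'E'
from plant import env,optics
import cv2,numpy as np
o=env.get_obs();print(o["tool_pos"],o["ft_force"],o["ft_torque"],o["grip_width"])
s=optics.camera("side")[:,:,::-1]
cv2.imwrite("pics/s2.png",cv2.resize(s[80:260,240:420],(600,600),interpolation=cv2.INTER_CUBIC))
E
```

```text
[ 0.4812829  -0.1988817   0.31305446] [ 0.2443193  -0.15987669 -1.58973033] [ 0.03011905 -0.14223505  0.01720215] 0.07931040504018895
```

View pics/s2.png

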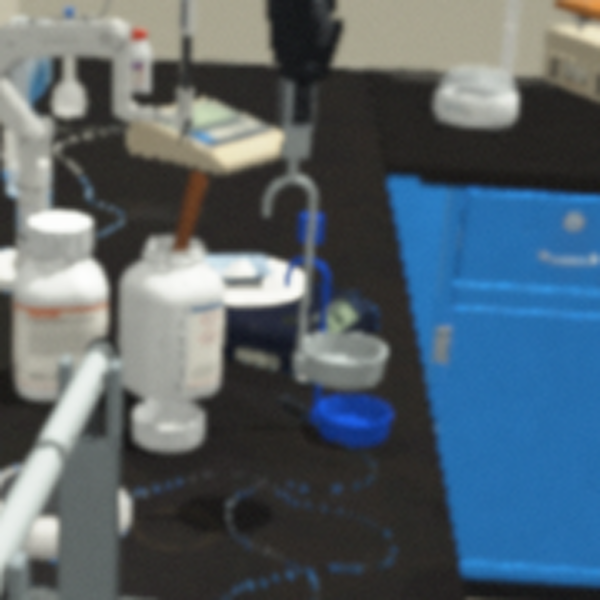

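The cup is held firmly and upright, with the hook open towards the rail. I carry it to above the rail, about 17 mm short of the groove, turning the cup square to the rail.

Emit:
send_rows(targets=[[0.02,0.043,0,0,0,-0.005,-1],[0.055,0.122,0,0,0,-0.01,-1],[0.097,0.216,0,0,0,-0.017,-1],[0.14,0.31,0,0,0,-0.023,-1],[0.185,0.41,0,0,0,-0.03,-1]])

```text
t: 5.4
tool_pos: [0.5359, -0.0752, 0.3101]
tool_rot: [0.999, 0.054, -0.001, -0.0]
ft_force: [0.1, -0.2, -1.8]
grip_width: 0.073
grasp_force: 78.9
```

Emit:
send_rows(targets=[[0.045,0.1,0,0,0,-0.007,-1],[0.09,0.2,0,0,0,-0.014,-1],[0.135,0.3,0,0,0,-0.02,-1],[0.18,0.4,0,0,0,-0.025,-1],[0.21,0.47,0,0,0,-0.0285,-1]])

```text
t: 5.9
tool_pos: [0.5992, 0.0677, 0.3098]
tool_rot: [0.999, -0.034, -0.001, -0.0]
ft_force: [0.4, -0.7, -1.4]
grip_width: 0.07
grasp_force: 78.9
```

Emit:
send_rows(targets=[[0.035,0.08,0,0,0,0,-1],[0.055,0.125,0,0,0,0,-1],[0.067,0.15,0,0,0,0,-1],[0.07,0.158,0,0,0,0,-1],[0.07,0.158,0,0,0,0,-1]])

```text
t: 6.4
tool_pos: [0.6202, 0.1117, 0.3111]
tool_rot: [0.999, -0.035, -0.0, 0.0]
ft_force: [0.7, 0.0, -1.8]
grip_width: 0.073
grasp_force: 78.9
```

Emit:
send_rows(targets=[[0,0,0,0,0,0,-1],[0,0,0,0,0,0,-1]])

```text
t: 6.6
tool_pos: [0.6203, 0.1113, 0.3116]
tool_rot: [0.999, -0.035, 0.0, 0.0]
ft_force: [0.1, -0.3, -0.8]
grip_width: 0.073
grasp_force: 78.9
```

```bash
python3 - <<'E'
from h import *
from plant import env
from scipy.spatial.transform import Rotation as R
o=env.get_obs();print(o["t"],o["tool_pos"],o["tool_rot"],"yaw",2*np.arctan2(o["tool_rot"][1],o["tool_rot"][0]),o["ft_force"],o["ft_torque"])
s=optics.camera("side")[:,:,::-1];t=optics.camera("top")[:,:,::-1]
a=cv2.resize(s[110:300,200:322],(385,600),interpolation=cv2.INTER_CUBIC)
b=cv2.resize(t[150:240,160:250],(400,400),interpolation=cv2.INTER_CUBIC)
b=np.vstack([b,np.zeros((200,400,3),np.uint8)])
cv2.imwrite("pics/c3.png",np.hstack([a,b]))
E
```

```text
6.6 [0.62025507 0.11133419 0.31160966] [ 9.99380042e-01 -3.52054873e-02  1.66392509e-04  2.77399255e-04] yaw -0.07042553122742778 [ 0.10950465 -0.34593252 -0.76866912] [ 0.02758554 -0.05072057 -0.09302499]
```

View pics/c3.png

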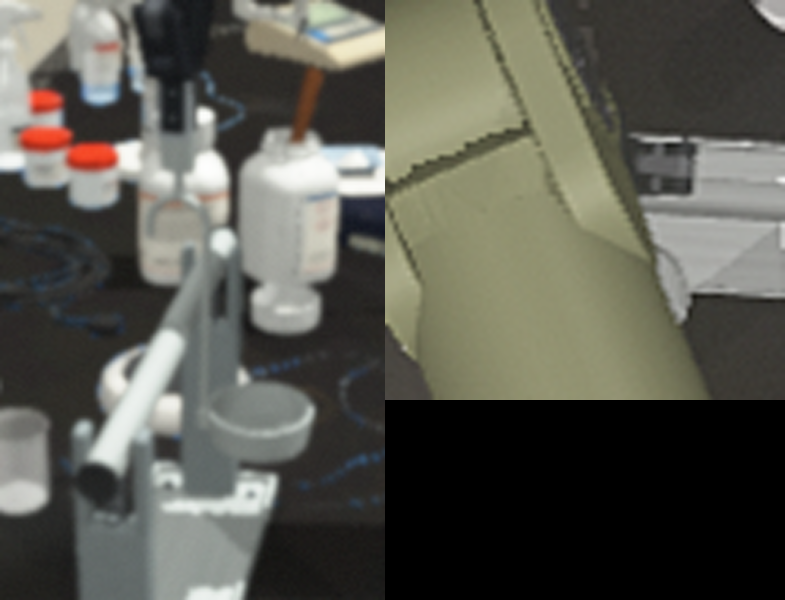

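The side view shows the hook centre near crop (178,220), directly above the rail, with the groove at about crop (172,335). The stem is on the robot side. A quick projection check follows.

```bash
python3 - <<'E'
from h import *
k=3.157
for p in [(0.6203,0.1113,0.2786),(0.6203,0.1113,0.2976),(.623,.130,.205),(.623,.130,.21),(.613,-.041,.205)]:
    u=proj("side",[p])[0];print(p,(u-[200,110])*k)
E
```

```text
(0.6203, 0.1113, 0.2786) [173.73743978 223.16760363]
(0.6203, 0.1113, 0.2976) [173.66862612 195.29110154]
(0.623, 0.13, 0.205) [165.38144271 338.79493514]
(0.623, 0.13, 0.21) [165.33540392 331.90131074]
(0.613, -0.041, 0.205) [215.32441711 240.29563418]
```

Emit:
send_rows(targets=[[0,0,-0.04,0,0,0,-1],[0,0,-0.09,0,0,0,-1],[0,0,-0.14,0,0,0,-1],[0,0,-0.18,0,0,0,-1],[0,0,-0.2,0,0,0,-1]])

```text
t: 7.2
tool_pos: [0.6197, 0.1121, 0.2496]
tool_rot: [0.999, -0.034, -0.001, 0.0]
ft_force: [-0.7, 0.1, -1.4]
grip_width: 0.082
grasp_force: 78.9
```

Emit:
send_rows(targets=[[0,0,-0.008,0,0,0,-1],[0,0,-0.016,0,0,0,-1],[0,0,-0.024,0,0,0,-1],[0,0,-0.03,0,0,0,-1],[0,0,-0.03,0,0,0,-1]])

```text
t: 7.7
tool_pos: [0.6203, 0.1126, 0.2424]
tool_rot: [0.999, -0.034, 0.0, -0.0]
ft_force: [0.4, 0.7, -2.2]
grip_width: 0.075
grasp_force: 78.9
```

Emit:
send_rows(targets=[[0,0,-0.004,0,0,0,-1],[0,0,-0.008,0,0,0,-1],[0,0,-0.012,0,0,0,-1],[0,0,-0.016,0,0,0,-1],[0,0,-0.016,0,0,0,-1]])

```text
t: 8.2
tool_pos: [0.6202, 0.1126, 0.2373]
tool_rot: [0.999, -0.034, -0.0, 0.0]
ft_force: [-0.6, 0.5, -1.6]
grip_width: 0.076
grasp_force: 78.9
```

Emit:
send_rows(targets=[[0,0,-0.004,0,0,0,-1],[0,0,-0.008,0,0,0,-1],[0,0,-0.012,0,0,0,-1],[0,0,-0.012,0,0,0,-1]])

```text
t: 8.6
tool_pos: [0.6202, 0.1126, 0.2337]
tool_rot: [0.999, -0.034, -0.0, 0.0]
ft_force: [0.0, 0.1, -0.6]
grip_width: 0.072
grasp_force: 78.9
```

Emit:
send_rows(targets=[[0,0,-0.003,0,0,0,-1],[0,0,-0.006,0,0,0,-1],[0,0,-0.006,0,0,0,-1],[0,0,-0.006,0,0,0,-1]])

```text
t: 9.0
tool_pos: [0.6204, 0.1127, 0.2325]
tool_rot: [0.999, -0.034, 0.0, -0.0]
ft_force: [0.3, -0.3, 1.9]
grip_width: 0.077
grasp_force: 79.2
```

Contact is felt: the vertical force went from -1.5 to +1.9 N. I slide lightly toward the groove.

Emit:
send_rows(targets=[[0.0003,0.005,0,0,0,0,-1],[0.0007,0.01,0,0,0,0,-1],[0.001,0.016,0,0,0,0,-1],[0.0015,0.022,0,0,0,0,-1],[0.002,0.028,0,0,0,0,-1]])

```text
t: 9.5
tool_pos: [0.6209, 0.1212, 0.2322]
tool_rot: [0.999, -0.034, 0.0, -0.0]
ft_force: [0.0, -1.3, 1.8]
grip_width: 0.074
grasp_force: 79.3
```

Emit:
send_rows(targets=[[0.0002,0.003,0,0,0,0,-1],[0.0004,0.006,0,0,0,0,-1],[0.0006,0.009,0,0,0,0,-1]])

```text
t: 9.8
tool_pos: [0.621, 0.1242, 0.232]
tool_rot: [0.999, -0.034, -0.0, -0.0]
ft_force: [0.3, 0.1, -1.0]
grip_width: 0.072
grasp_force: 78.9
```

Emit:
send_rows(targets=[[0.0002,0.003,0,0,0,0,-1],[0.0004,0.006,0,0,0,0,-1],[0.0006,0.009,0,0,0,0,-1]])

```text
t: 10.1
tool_pos: [0.6211, 0.1265, 0.2319]
tool_rot: [0.999, -0.034, -0.0, 0.0]
ft_force: [-0.8, 0.0, -1.6]
grip_width: 0.073
grasp_force: 78.9
```

The vertical force fell to free weight at y≈0.123, so that is the groove's edge. Its centre is about 4 mm further. I centre and lower.

Emit:
send_rows(targets=[[0.0003,0.003,0,0,0,0,-1],[0.0003,0.003,-0.004,0,0,0,-1],[0.0003,0.003,-0.008,0,0,0,-1],[0.0003,0.003,-0.011,0,0,0,-1],[0.0003,0.003,-0.011,0,0,0,-1]])

```text
t: 10.6
tool_pos: [0.6213, 0.1272, 0.2287]
tool_rot: [0.999, -0.034, -0.0, 0.0]
ft_force: [-0.3, 0.1, -1.7]
grip_width: 0.078
grasp_force: 78.9
```

Emit:
send_rows(targets=[[0,0,-0.003,0,0,0,-1],[0,0,-0.006,0,0,0,-1],[0,0,-0.006,0,0,0,-1]])

```text
t: 10.9
tool_pos: [0.6215, 0.1273, 0.2272]
tool_rot: [0.999, -0.034, 0.0, -0.0]
ft_force: [0.2, -0.8, -0.4]
grip_width: 0.077
grasp_force: 79.0
```

The hook is down in the groove, about 6 mm below the riding height, with light contact. Now I swing the cup down slowly about the hook centre, 0.33 rad in three calls.

Emit:
send_rows(targets=[[-0.0027,0.0002,0,-0.0003,-0.004,0,-1],[-0.0055,0.0004,-0.0001,-0.0005,-0.0079,0,-1],[-0.0082,0.0006,-0.0003,-0.0008,-0.0119,0,-1],[-0.011,0.0008,-0.0005,-0.0011,-0.0159,0,-1],[-0.012,0.0008,-0.0007,-0.0012,-0.0175,0,-1]])

```text
t: 11.4
tool_pos: [0.6173, 0.1277, 0.2271]
tool_rot: [0.998, -0.034, 0.055, 0.002]
ft_force: [0.1, 0.2, -1.6]
grip_width: 0.072
grasp_force: 78.9
```

Emit:
send_rows(targets=[[-0.0027,0.0002,-0.0004,-0.0003,-0.004,0,-1],[-0.0054,0.0004,-0.0008,-0.0005,-0.0079,0,-1],[-0.0081,0.0006,-0.0013,-0.0008,-0.0119,0,-1],[-0.0108,0.0008,-0.0018,-0.0011,-0.0159,0,-1],[-0.0119,0.0008,-0.002,-0.0012,-0.0175,0,-1]])

```text
t: 11.9
tool_pos: [0.6139, 0.1279, 0.2264]
tool_rot: [0.993, -0.034, 0.11, 0.004]
ft_force: [-0.3, -0.7, -0.1]
grip_width: 0.075
grasp_force: 79.0
```

```bash
python3 - <<'E'
from plant import env
from scipy.spatial.transform import Rotation as R
o=env.get_obs();print(o["t"],o["tool_pos"],R.from_quat(o["tool_rot"]).as_matrix()[:,2],o["ft_force"],o["ft_torque"])
E
```

```text
11.9 [0.6138926  0.12790607 0.22642612] [ 0.21873035 -0.01498757 -0.97567023] [-0.31765497 -0.73426339 -0.12217186] [0.03631156 0.18719386 0.01105541]
```

Emit:
send_rows(targets=[[-0.0027,0.0002,-0.0007,-0.0003,-0.004,0,-1],[-0.0054,0.0004,-0.0014,-0.0005,-0.0079,0,-1],[-0.008,0.0006,-0.0022,-0.0008,-0.0119,0,-1],[-0.0106,0.0008,-0.003,-0.0011,-0.0159,0,-1],[-0.0116,0.0008,-0.0033,-0.0012,-0.0175,0,-1]])

```text
t: 12.4
tool_pos: [0.6106, 0.1281, 0.2255]
tool_rot: [0.986, -0.034, 0.165, 0.006]
ft_force: [-0.0, 0.5, 0.3]
grip_width: 0.075
grasp_force: 79.0
```

Emit:
send_rows(targets=[[0,0,-0.002,0,0,0,-1],[0,0,-0.002,0,0,0,-1]])

```text
t: 12.6
tool_pos: [0.6109, 0.1281, 0.2249]
tool_rot: [0.986, -0.034, 0.164, 0.006]
ft_force: [-1.9, 0.1, 0.5]
grip_width: 0.071
grasp_force: 79.3
```

```bash
python3 - <<'E'
from h import *
from plant import env
from scipy.spatial.transform import Rotation as R
o=env.get_obs();p=o["tool_pos"];z=R.from_quat(o["tool_rot"]).as_matrix()[:,2];print(o["t"],p,z,o["ft_force"],o["ft_torque"])
h=p+z*.033;print("hook",h)
s=optics.camera("side")[:,:,::-1]
cv2.imwrite("pics/s4.png",cv2.resize(s[130:290,200:340],(525,600),interpolation=cv2.INTER_CUBIC))
print((proj("side",[h])[0]-[200,130])*3.75)
E
```

```text
12.6 [0.6109131  0.12809424 0.22489743] [ 0.32368518 -0.02209724 -0.94590677] [-1.85949662  0.05155837  0.47172814] [0.06871839 0.44886759 0.00894276]
hook [0.62159471 0.12736503 0.1936825 ]
[199.87003966 343.83312845]
```

View pics/s4.png

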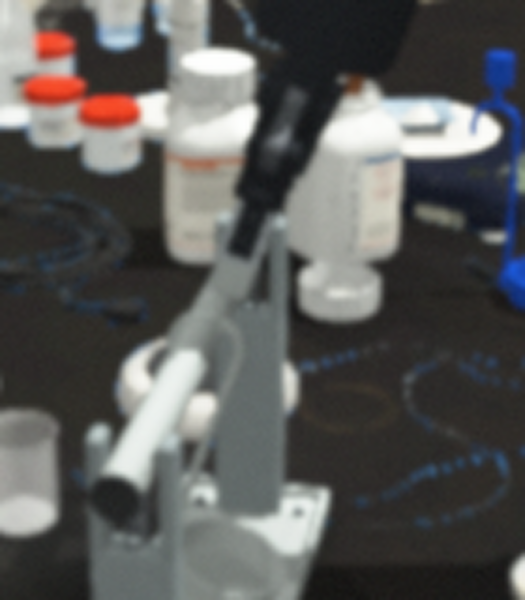

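The side view shows the cup tipped, with its hook in the groove near (200,345) and the bowl under the rail. I slacken the grip to 20 N to let it settle, then open slightly.

Emit:
send_rows(targets=[[0,0,0,0,0,0,-1],[0,0,0,0,0,0,-1],[0,0,0,0,0,0,-1]], grip_force=45)

```text
t: 12.95
tool_pos: [0.6109, 0.128, 0.2247]
tool_rot: [0.986, -0.034, 0.164, 0.006]
ft_force: [0.8, 0.3, 0.6]
grip_width: 0.074
grasp_force: 79.3
```

Emit:
send_rows(targets=[[0,0,0,0,0,0,-1],[0,0,0,0,0,0,-1],[0,0,0,0,0,0,-1],[0,0,0,0,0,0,-1],[0,0,0,0,0,0,-1]], grip_force=20)

```text
t: 13.45
tool_pos: [0.6108, 0.1281, 0.2247]
tool_rot: [0.986, -0.034, 0.165, 0.006]
ft_force: [-0.1, -0.2, 1.5]
grip_width: 0.075
grasp_force: 79.2
```

Emit:
send_rows(targets=[[0,0,0,0,0,0,-0.86],[0,0,0,0,0,0,-0.84],[0,0,0,0,0,0,-0.82],[0,0,0,0,0,0,-0.8],[0,0,0,0,0,0,-0.8]], grip_force=20)

```text
t: 13.95
tool_pos: [0.6107, 0.128, 0.2247]
tool_rot: [0.986, -0.034, 0.165, 0.006]
ft_force: [0.6, -0.1, 1.3]
grip_width: 0.101
grasp_force: 30.4
```

Grasp force is easing. I continue opening gradually.

Emit:
send_rows(targets=[[0,0,0,0,0,0,-0.79],[0,0,0,0,0,0,-0.785],[0,0,0,0,0,0,-0.78],[0,0,0,0,0,0,-0.775],[0,0,0,0,0,0,-0.77]])

```text
t: 14.45
tool_pos: [0.6107, 0.128, 0.2247]
tool_rot: [0.986, -0.034, 0.164, 0.006]
ft_force: [1.7, 1.3, 1.9]
grip_width: 0.108
grasp_force: 3.9
```

Emit:
send_rows(targets=[[0,0,0,0,0,0,-0.765],[0,0,0,0,0,0,-0.76],[0,0,0,0,0,0,-0.755],[0,0,0,0,0,0,-0.75],[0,0,0,0,0,0,-0.75]])

```text
t: 14.95
tool_pos: [0.6106, 0.128, 0.2246]
tool_rot: [0.986, -0.034, 0.164, 0.006]
ft_force: [0.2, 0.4, -0.2]
grip_width: 0.124
grasp_force: 0.0
```

Emit:
send_rows(targets=[[0,0,0,0,0,0,-0.73],[0,0,0,0,0,0,-0.7],[0,0,0,0,0,0,-0.66],[0,0,0,0,0,0,-0.6],[0,0,0,0,0,0,-0.5]])

```text
t: 15.45
tool_pos: [0.6107, 0.128, 0.2247]
tool_rot: [0.986, -0.034, 0.164, 0.006]
ft_force: [-1.0, 0.1, 0.7]
grip_width: 0.253
grasp_force: 0.0
```

Emit:
send_rows(targets=[[0,0,0,0,0,0,-0.4],[0,0,0,0,0,0,-0.3],[0,0,0,0,0,0,-0.3],[0,0,0,0,0,0,-0.3]])

```text
t: 15.85
tool_pos: [0.6107, 0.128, 0.2247]
tool_rot: [0.986, -0.034, 0.164, 0.006]
ft_force: [0.4, 0.1, -0.8]
grip_width: 0.347
grasp_force: 0.0
```

```bash
python3 - <<'E'
from h import *
from plant import env
from scipy.spatial.transform import Rotation as R
o=env.get_obs();print(o["t"],o["ft_force"],o["grip_width"])
s=optics.camera("side")[:,:,::-1];w=optics.camera("wrist")[:,:,::-1]
a=cv2.resize(s[150:290,210:308],(420,600),interpolation=cv2.INTER_CUBIC)
b=cv2.resize(w,(380,285));b=np.vstack([b,np.zeros((315,380,3),np.uint8)])
cv2.imwrite("pics/s5.png",np.hstack([a,b]))
E
```

```text
15.85 [ 0.41251294  0.11975184 -0.81780393] 0.3469453968469004
```

View pics/s5.png

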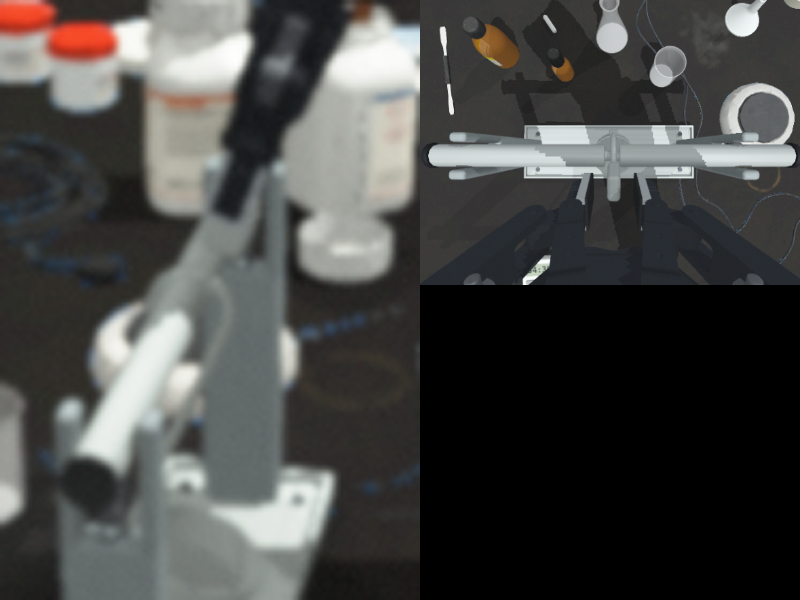

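The hook hangs in the groove (wrist inset at about (613,152)), with the tab free between the open fingers. I retract along the tool axis.

Emit:
send_rows(targets=[[-0.006,0.0004,0.018,0,0,0,-0.3],[-0.018,0.0012,0.053,0,0,0,-0.3],[-0.035,0.0024,0.102,0,0,0,-0.3],[-0.055,0.0037,0.16,0,0,0,-0.3],[-0.075,0.005,0.219,0,0,0,-0.3]])

```text
t: 16.45
tool_pos: [0.5877, 0.1298, 0.292]
tool_rot: [0.986, -0.034, 0.165, 0.005]
ft_force: [0.5, -0.3, 0.5]
grip_width: 0.353
grasp_force: 0.0
```

Emit:
send_rows(targets=[[-0.03,0.002,0.088,0,0,0,-0.3],[-0.06,0.004,0.175,0,0,0,-0.3],[-0.09,0.006,0.263,0,0,0,-0.3],[-0.1,0.006,0.29,0,0,0,-0.3],[-0.1,0.006,0.29,0,0,0,-0.3]])

```text
t: 16.95
tool_pos: [0.5582, 0.1317, 0.3794]
tool_rot: [0.986, -0.034, 0.166, 0.005]
ft_force: [0.6, -0.1, -0.6]
grip_width: 0.347
grasp_force: 0.0
```

Emit:
send_rows(targets=[[0,0,0,0,0,0,-0.3],[0,0,0,0,0,0,-0.3],[0,0,0,0,0,0,-0.3],[0,0,0,0,0,0,-0.3],[0,0,0,0,0,0,-0.3]])

```text
t: 17.45
tool_pos: [0.5582, 0.1313, 0.3768]
tool_rot: [0.986, -0.034, 0.164, 0.006]
ft_force: [0.4, -0.0, -0.1]
grip_width: 0.349
grasp_force: 0.0
```

```bash
python3 - <<'E'
from h import *
from plant import env
import time
o=env.get_obs();print(o["t"],o["tool_pos"])
s=[optics.camera("side")[:,:,::-1] for _ in range(8)]
print([int(np.abs(s[0][150:290,210:308].astype(int)-x[150:290,210:308]).max()) for x in s])
w=optics.camera("wrist")[:,:,::-1]
a=cv2.resize(s[-1][150:290,210:308],(420,600),interpolation=cv2.INTER_CUBIC)
b=cv2.resize(w,(380,285));b2=cv2.resize(w[120:330,180:460],(380,285));b=np.vstack([b,b2,np.zeros((30,380,3),np.uint8)])
cv2.imwrite("pics/s6.png",np.hstack([a,b]))
E
```

```text
17.45 [0.55820271 0.1313234  0.37683075]
[0, 18, 23, 31, 48, 47, 48, 48]
```

View pics/s6.png

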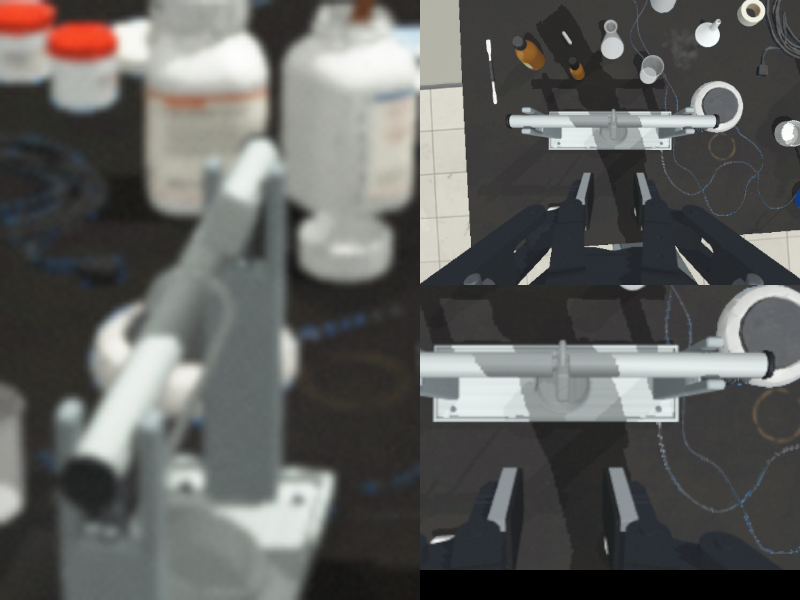

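The cup hangs free in the groove with the gripper clear. The frames still show a slight change, so I wait and measure whether it is at rest.

Emit:
send_rows(targets=[[0,0,0,0,0,0,-0.3],[0,0,0,0,0,0,-0.3],[0,0,0,0,0,0,-0.3],[0,0,0,0,0,0,-0.3],[0,0,0,0,0,0,-0.3]])

```text
t: 18.4
tool_pos: [0.5582, 0.1313, 0.3774]
tool_rot: [0.986, -0.034, 0.164, 0.006]
ft_force: [0.4, 0.6, 0.2]
grip_width: 0.35
grasp_force: 0.0
```

Emit:
send_rows(targets=[[0,0,0,0,0,0,-0.3],[0,0,0,0,0,0,-0.3],[0,0,0,0,0,0,-0.3],[0,0,0,0,0,0,-0.3],[0,0,0,0,0,0,-0.3]])

```text
t: 18.9
tool_pos: [0.5582, 0.1313, 0.3774]
tool_rot: [0.986, -0.034, 0.164, 0.006]
ft_force: [-0.5, -0.2, -0.7]
grip_width: 0.355
grasp_force: 0.0
```

```bash
python3 - <<'E'
from h import *
s=[optics.camera("side")[150:290,210:308].astype(int) for _ in range(30)]
d=[np.abs(s[0]-x).max(2) for x in s];print([int(x.max()) for x in d])
m=np.max(d,0);ys,xs=np.nonzero(m>12);print(len(xs),xs.min()+210 if len(xs) else 0,xs.max()+210 if len(xs) else 0,ys.min()+150 if len(xs) else 0,ys.max()+150 if len(xs) else 0)
g=[x.mean(2).astype(np.float32)[90:140,30:75] for x in s]  # bowl
print([np.round(cv2.phaseCorrelate(g[0],x)[0],2).tolist() for x in g[::2]])
E
```

```text
[0, 7, 7, 6, 8, 7, 7, 6, 6, 7, 7, 7, 7, 6, 6, 6, 7, 7, 6, 7, 7, 8, 6, 7, 6, 6, 7, 7, 6, 6]
0 0 0 0 0
[[0.5, -0.0], [0.49, -0.03], [0.46, -0.01], [0.45, 0.01], [0.46, 0.02], [0.46, -0.0], [0.49, -0.01], [0.46, 0.02], [0.49, -0.02], [0.45, -0.03], [0.48, 0.03], [0.47, 0.02], [0.48, -0.02], [0.49, 0.03], [0.52, -0.02]]
```

The cup is still: only sensor noise shows over 1.5 s. I hand in.

```bash
python3 -c "
from plant import finish_job
print(finish_job())"
```

```text
the job is handed in; nothing more can be done
None
```

The steel cup hangs by its hook in the rail's groove, let go and at rest in the camera frames with the gripper clear; I handed the job in at about 20 s but got no verdict back, and I did not measure the final tilt or the bystanders' positions.

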